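# Offer up a cover plate to a camera housing

### The arm

A 7-joint arm with a two-finger parallel gripper is mounted at the origin on a cart in front of the work surface, level with it; the furniture and walls round the work are solid. World frame = base frame: x ahead of the robot, y to its left, z up, the work surface at z = 0. Lengths are in m, angles in rad, forces in N, time in s.
With the tool pointing down it reaches from about 0.4 to 0.875 m from the base axis. Payload 19.3 kg.
Tool frame: the origin (TCP) lies where the fingers leave the gripper's body, on its centre line; the fingertips stand 73 mm ahead of it and the grasp point (between the pads) lies 54 mm ahead of it (bot.pinch_z is the z of the grasp point in the tool frame, in m); z points along the fingers, y is the direction in which the jaws open and shut (so a half turn about z gives the same grasp; the last joint's range is limited). The gripper opens to 85 mm and grips with 20 to 120 N. Pads are 22 mm wide; open, the fingers measure 114 mm over their backs; the gripper's body (76 mm by 85 mm) begins 54 mm behind the grasp point. The pads swing forward as they close: fully open they stand 13 mm farther back than shut.
Start: joints at [1.139, 0.521, -0.036, 1.599, 0.021, 1.021, -0.113], TCP at [0.221, -0.585, 0.304] pointing down, gripper open.
Joint ranges: [-2.91, 2.91], [-0.3, 2.13], [-1.5, 1.42], [0.17, 2.43], [-1.26, 4.41], [0.16, 1.93], [-2.52, 2.52]. Speed limits (rad/s): [1.89, 1.89, 2.39, 2.39, 3.01, 3.01, 3.01].

### API

Orientations are given as a unit quaternion [w, x, y, z].
In Python, from plant import bot gives the robot as it stands.
- The arm moves only by the tool step_arm, never from a script. Its argument "moves" is a list of rows, each an object of numbers: "x", "y", "z": the shift along the tool's x, y, z in mm; "ax", "ay", "az": the turn, a rotation vector about the tool's x, y, z in degrees; "gripper": the finger opening in mm, from 0 to 85.4. A call has exactly 10 rows; each row is the pose to reach, as a shift and turn from the pose commanded when the call began, along the tool's axes at that moment; what a row does not reach only later rows make up. A row lasts 1/8 s, in which the tool goes at most 62.5 mm and 10.7 degrees, less where a joint would pass 70% of its speed; a pose out of reach is approached as far as the arm can. A call with a gripper value outside its range is refused whole. The fingers move at their own pace and stop on an object; "force" is the grip in N (left out, the last holds). Time passes only in rows, so rows that repeat a pose let the fingers close, or fill a call up. It gives the time, the measured TCP pose, the force and the opening at its end, in the units of the state.
- bot.read_state(): the state, without advancing time (a new reading comes with each control period).
- bot.capture(name): name is "scene" or "top" or "wrist"; returns a dict with "image" (480x640x3 uint8, red, green, blue), "depth" (480x640 float32, m along the optical axis (not along the pixel's ray), 0 where there is no reading), "camera_matrix" (3x3 intrinsics, pixels), "extrinsics" (4x4, takes a point from camera to world coordinates). Camera axes: x right, y down, z forward; pixel columns grow to the right and rows downward; lengths in m; the calibration is good to about 2 mm. A picture is of the moment at which its call begins.
- bot.sign_off(): hands the job in, once; it reports no verdict.
The state is a dict: "t": time; "joint_pos": joint angles; "qvel": joint speeds; "joint_efforts": joint torques, N m; "tool_pos": TCP position; "eef_rot": TCP orientation; "force": force on the tool from outside, world axes, zero at the start; "torque": the same for the moment, N m; "grip_width": finger opening in m.
Only numpy, scipy, OpenCV 4.12 (cv2) and the standard library are available. Lean on these libraries where they do the work, as an engineer would, in place of code of your own. Each camera call takes 0.05 s, during which the arm holds its last target. There are 200 camera calls.

### The job

Take the black dust cap off the camera housing's lens, set it down flat inside the yellow ring on the small green mat and let go of it. Then pick up the blue cover plate by its square hood and hold it level over the housing, about a centimetre above the top face, with each of its four corner holes right above a threaded hole (either way round will do). Finish while holding it like that, gripped and steady in the air and not resting on the housing, so that the screws can be started, and leave the other things on the bench where they are.

Things in the scene. Friction and masses are not known exactly. Their poses are not given: they have to be found in the camera images.
- housing_top (a point): Centre of the flat top face of the aluminium camera housing (a block 112 mm along its x, 92 mm along its y, bolted down; top face 34 mm above the bench). Axes are the housing's own: z up. In the middle of the face a round black lens barrel, 30 mm in diameter, stands 6 mm proud of the face. Two round connectors stick out up to 12 mm from its +x side.
- thread_1 (a point): Threaded hole (5 mm black hole in an 11 mm brass insert) in the housing's top face, at x +44, y +34 mm from the face's centre in the housing's axes. The four lie at (+-44, +-34) mm.
- thread_3 (a point): Threaded hole diagonally opposite thread_1, at x -44, y -34 mm.
- cap_center (a point): Centre (half-way up) of the black round dust cap, a solid disc 51 mm in diameter and 10 mm high, 12 g, loose; it starts lying on the lens barrel, so that its underside is 6 mm above the housing's top face and its rim can be gripped from above.
- ring_center (a point): Centre of the yellow printed ring (76 mm inner, 84 mm outer diameter), on the upper face of a fixed green mat, 104 x 104 mm and 2 mm thick, lying on the bench.
- cover_center (a point): Centre (half-way up) of the blue cover plate, loose, about 90 g, starting flat on the bench. The plate measures 104 mm along its x and 84 mm along its y and is 4 mm thick; a square hood (a tube of 40 x 40 mm outside, sides along the plate's x and y, 3 mm walls, open at the top) stands in the middle up to 40 mm above the plate's underside: the place to grip it. The centre lies 20 mm above the underside; z up.
- cover_under (a point): Centre of the cover plate's underside, 20 mm below cover_center. Axes as cover_center.
- hole_1 (a point): Corner hole (8 mm, straight through) of the cover plate, at its underside, at x +44, y +34 mm in the plate's axes. The four lie at (+-44, +-34) mm, the same pattern as the threaded holes; the plate fits either way round (turned by half a turn).
- hole_3 (a point): Corner hole of the cover plate diagonally opposite hole_1, at x -44, y -34 mm.
- dust_cap: The black dust cap as above; origin at the centre of its underside.
- cover: The blue cover plate as above; origin at the centre of its underside.
- housing: The camera housing as above; origin under its centre, on the bench.
- stick_unit_1: Bystander: small thumb-stick unit, 33 x 37 x 16 mm; origin at the centre of its underside.
- stick_unit_2: Bystander: a second thumb-stick unit, the same.
- stick_unit_3: Bystander: a third thumb-stick unit, the same.
- torque_driver: Bystander: screwdriver with a yellow handle, 26 x 158 x 26 mm, lying on the grey tool mat; origin at the centre of its underside.
- side_cutters: Bystander: red side cutters, 49 x 107 x 14 mm; origin at the centre of the underside.
- loupe: Bystander: black eye loupe, 36 mm in diameter and 36 mm high, standing; origin at the centre of its underside.
- esd_tray: Bystander, fixed: black tray of circuit boards lying tilted on a stand in the middle of the bench, about 0.18 m across, reaching up to about 0.15 m above the bench; go round or above it. Origin under its centre.
Not all that is in view belongs to the job. Leave any orange or pink look-alike of the dust_cap alone.

How it is judged:
On the way, in this order (a step that is already met when the one before it is completed fails the run):
1. the dust cap lies flat inside the yellow ring, let go (horizontal distance between cap_center and ring_center below 0.0125 m and z of cap_center in the frame of ring_center below 0.008 m and contact force between dust_cap and the fingers below 0.05 N and linear speed of dust_cap below 0.03 m/s), for 0.2 s.
2. the cover plate is lifted clear of the bench (height (world z) of cover above 0.02 m and contact force between cover and the fingers above 0.5 N), for 0.1 s.
At the end, for the whole second after the job is handed in: The released cap lies flat on the mat, centre within 12.5 mm of the ring's centre; the fingers hold the plate still, level within 4 degrees, its underside 4 to 20 mm above the housing's top face and not touching it, its holes within 4 mm horizontally of the threaded holes, either way round (horizontal distance between cap_center and ring_center below 0.0125 m and z of cap_center in the frame of ring_center below 0.008 m and angle between cap_center's own z axis and vertical below 0.1 rad and contact force between dust_cap and the arm below 0.05 N and ((horizontal distance between hole_1 and thread_1 below 0.004 m and horizontal distance between hole_3 and thread_3 below 0.004 m) or (horizontal distance between hole_1 and thread_3 below 0.004 m and horizontal distance between hole_3 and thread_1 below 0.004 m)) and z of cover_under in the frame of housing_top between 0.004 and 0.02 m and angle between cover_center's own z axis and vertical below 0.07 rad and contact force between cover and the fingers above 0.5 N and contact force between cover and housing below 0.05 N and linear speed of cover below 0.02 m/s); the arm keeps its last pose, push and grip.
It fails at once if a bystander is moved by more than 3 cm (distance of any of stick_unit_1, stick_unit_2, stick_unit_3, torque_driver, side_cutters, loupe from where it was at the start of the episode above 0.03 m).
It fails at once if the dust cap is dropped or thrown instead of set down (linear speed of dust_cap above 0.7 m/s and contact force between dust_cap and the fingers below 0.05 N).
It also fails if it takes over 72 s, if anything falls off the work surface, if the arm or the gripper's body presses on something with over 40 N, if the wrist force passes 120 N, or if a joint passes its speed limit or range.

## Working session

There is one attempt and no reset: what is moved stays moved. The work goes in short steps, Python scripts to look and compute and a tool call to move; the robot and the scene stay as the last step left them, time stands still between calls to the robot, and variables do not carry over. Pictures are saved under pics/ and viewed, about 8 in all and at most 12, crops included, and the job is handed in when it is done.

Besides the shell and the picture viewer there is one more tool, called after "Emit:" as a command line: name --argument value ..., lists and objects as JSON in quotes. step_arm: Moves the arm, as the interface text tells. Its arguments: {"type":"object","properties":{"moves":{"type":"array","items":{"type":"object","properties":{"x":{"type":"number"},"y":{"type":"number"},"z":{"type":"number"},"ax":{"type":"number"},"ay":{"type":"number"},"az":{"type":"number"},"gripper":{"type":"number"}}}},"force":{"type":"number"}},"required":["moves"]}

```bash
mkdir -p pics; ls
cat > h.py <<'E'
import numpy as np,cv2
from plant import bot
from scipy.spatial.transform import Rotation as R
def cap(n,f=None):
    c=bot.capture(n)
    if f: cv2.imwrite('pics/'+f,c['image'][:,:,::-1])
    return c
def ray(c,u,v):
    d=np.linalg.inv(c['camera_matrix'])@np.array([u,v,1.]);E=c['extrinsics'];return E[:3,3],E[:3,:3]@d
def onz(c,u,v,z):
    o,d=ray(c,u,v);return o+d*(z-o[2])/d[2]
def cloud(c):
    v,u=np.mgrid[:480,:640];d=np.stack([u,v,np.ones_like(u)],-1)@np.linalg.inv(c['camera_matrix']).T*c['depth'][...,None]
    E=c['extrinsics'];return d@E[:3,:3].T+E[:3,3]
def proj(c,p):
    E=c['extrinsics'];q=E[:3,:3].T@(np.array(p)-E[:3,3]);q=c['camera_matrix']@q;return q[:2]/q[2]
def tool():
    s=bot.read_state();q=s['eef_rot'];return np.array(s['tool_pos']),R.from_quat([q[1],q[2],q[3],q[0]]).as_matrix()
E
python3 - <<'E'
from h import *
for n in('top','scene','wrist'):
    c=cap(n,n+'0.png');print(n,c['camera_matrix'].tolist(),c['extrinsics'].round(3).tolist(),(c['depth']>0).mean())
    np.savez(n+'0.npz',**c)
s=bot.read_state();print(s)
a=[cv2.imread(f'pics/{n}0.png') for n in('top','scene')]
E
```

```text
pics
top [[565.4000087028902, 0.0, 325.30335510120284], [0.0, 565.4000087028902, 242.8392470069898], [0.0, 0.0, 1.0]] [[-0.025, -0.996, 0.085, 0.467], [-1.0, 0.026, 0.012, -0.013], [-0.014, -0.085, -0.996, 1.545], [0.0, 0.0, 0.0, 1.0]] 0.9960384114583334
scene [[433.4283388268583, 0.0, 320.4471854548576], [0.0, 433.4283388268583, 242.5455573107923], [0.0, 0.0, 1.0]] [[-0.802, -0.427, 0.418, 0.129], [-0.598, 0.562, -0.571, 0.635], [0.009, -0.708, -0.706, 0.853], [0.0, 0.0, 0.0, 1.0]] 0.996083984375
wrist [[340.1833239511223, 0.0, 320.48600065416815], [0.0, 340.1833239511223, 236.41549052799706], [0.0, 0.0, 1.0]] [[0.354, -0.902, -0.248, 0.284], [-0.935, -0.342, -0.093, -0.561], [-0.001, 0.265, -0.964, 0.373], [0.0, 0.0, 0.0, 1.0]] 0.9951236979166667
{'t': 0.15, 'joint_pos': array([ 1.13877835,  0.52186981, -0.0362911 ,  1.59985192,  0.02119308,
        1.02110887, -0.11281901]), 'qvel': array([-5.24748180e-04, -2.73154600e-03,  2.03787681e-03, -1.40806595e-03,
       -8.54063237e-05, -5.49741081e-04, -1.04617733e-04]), 'joint_efforts': array([ 3.31771138e-03, -9.27392149e+01,  1.98156461e+00, -3.70060515e+01,
        1.80249684e-02,  6.39830439e-03, -6.65597463e-05]), 'tool_pos': array([ 0.22112896, -0.58437823,  0.30347188]), 'eef_rot': array([-4.12092179e-04,  9.83686480e-01,  1.79890877e-01, -1.10563089e-04]), 'force': array([-0.07751732, -0.52695558, -0.30241742]), 'torque': array([-0.03263171, -0.03460116, -0.04149118]), 'grip_width': 0.08560875833015268}
```

View pics/top0.png

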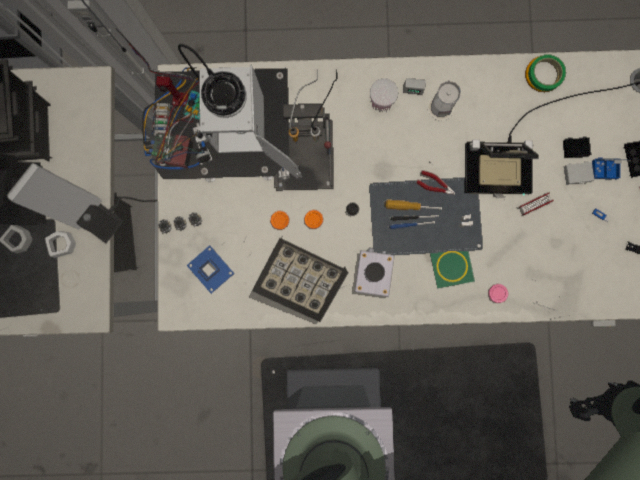

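View pics/scene0.png

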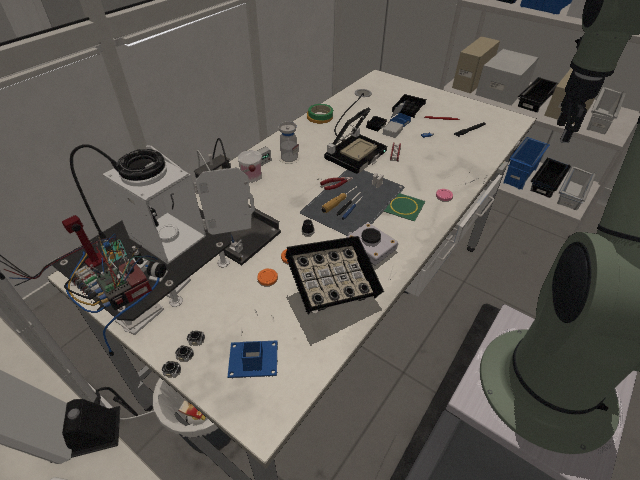

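The top view shows the black cap on the housing at (374,272), the yellow ring on the green mat at (452,267) and the blue plate at (210,269). The tray is between them at (299,281). The look-alikes are orange at (280,219) and (313,219), and pink at (498,293). The black disc on the grey block with brass inserts is the one described. I'll make coarse estimates and an enlarged crop next.

```bash
cat > m1.py <<'E'
from h import *
for n in('top','scene'):
    c=dict(np.load(n+'0.npz'));P=cloud(c);im=c['image'];hsv=cv2.cvtColor(im,cv2.COLOR_RGB2HSV)
    boxes={'top':dict(cap=(350,245,398,300),ring=(425,240,480,295),cover=(180,240,240,300)),'scene':dict(cap=(355,222,400,262),ring=(380,185,428,222),cover=(220,330,285,385))}[n]
    for k,(a,b,x,y) in boxes.items():
        h=hsv[b:y,a:x].astype(int);p=P[b:y,a:x]
        m={'cap':h[...,2]<70,'ring':(abs(h[...,0]-28)<8)&(h[...,1]>110)&(h[...,2]>90),'cover':(abs(h[...,0]-108)<12)&(h[...,1]>100)}[k]
        cs,_=cv2.findContours(m.astype(np.uint8),0,1);q=max(cs,key=cv2.contourArea);(u,v),r=cv2.minEnclosingCircle(q)
        z=np.median(p[m][:,2]);print(n,k,m.sum(),(round(u+a,1),round(v+b,1)),r.__round__(1),'z',z.round(4),'pt',onz(c,u+a,v+b,z).round(4),'med',np.median(p[m],0).round(4), cv2.minAreaRect(q))
    if n=='top':
        cv2.imwrite('pics/crop.png',cv2.resize(im[230:310,340:490,::-1],None,fx=5,fy=5,interpolation=3))
        c0=P[240:310,345:400].reshape(-1,3);t=c0[(c0[:,2]>.028)&(c0[:,2]<.04)];print('housing',t.mean(0),cv2.minAreaRect((t[:,:2]*1000).astype(np.float32)))
E
python3 m1.py
```

```text
top cap 258 (374.3, 271.7) 9.1 z 0.0491 pt [ 0.5151 -0.1227  0.0491] med [ 0.5146 -0.1225  0.0491] ((24.5, 26.5), (17.0, 17.0), 90.0)
top ring 213 (451.8, 265.9) 15.9 z 0.0023 pt [ 0.527  -0.3371  0.0023] med [ 0.5277 -0.3363  0.0023] ((26.5, 26.0), (30.0, 31.0), 90.0)
top cover 773 (210.4, 268.8) 20.6 z 0.0043 pt [0.5358 0.321  0.0043] med [0.5364 0.3183 0.0043] ((29.99492645263672, 29.071063995361328), (36.07155990600586, 29.522254943847656), 49.08561706542969)
housing [ 0.51127122 -0.1227781   0.03400242] ((516.9232177734375, -124.55387878417969), (91.8307876586914, 120.40782928466797), 80.14784240722656)
scene cap 526 (370.8, 235.5) 9.5 z 0.0505 pt [ 0.5127 -0.117   0.0505] med [ 0.503  -0.1001  0.0505] ((16.0, 13.5), (18.0, 15.0), 0.0)
scene ring 91 (403.5, 205.5) 13.7 z 0.0023 pt [ 0.5265 -0.3348  0.0023] med [ 0.5232 -0.3301  0.0023] ((23.5, 20.5), (17.0, 27.0), 90.0)
scene cover 1543 (252.0, 359.0) 30.0 z 0.0043 pt [0.5351 0.3269 0.0043] med [0.5291 0.3298 0.0043] ((31.985300064086914, 28.691181182861328), (34.7701301574707, 49.658016204833984), 87.27368927001953)
```

View pics/crop.png

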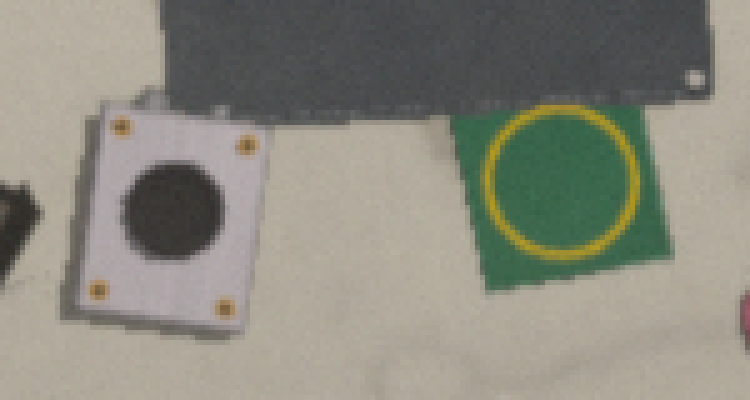

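The crop confirms the target: a black disc on the block with four brass inserts, and an empty ring on the green mat. Next I'll check the tray's clearance beside the housing, and whether the wrist view shows the fingertips.

Run:
```python
from h import *
for n,b in(('top',(240,240,362,330)),('scene',(280,230,372,350))):
    c=dict(np.load(n+'0.npz'));P=cloud(c)[b[1]:b[3],b[0]:b[2]].reshape(-1,3)
    for x0 in np.arange(.40,.62,.03):
        q=P[(abs(P[:,0]-x0)<.015)&(P[:,2]>.06)&(P[:,1]>-.115)]
        if len(q):i=q[:,1].argmin();print(n,x0.round(2),'miny',q[i].round(3),'maxz',q[:,2].max().round(3))
c=dict(np.load('wrist0.npz'));P=cloud(c);p,R_=tool();T=(P-p)@R_
m=(c['depth']>0)&(T[...,2]<.1)
print('near pts',m.sum());v,u=np.nonzero(m)
if m.sum():
  print(u.min(),u.max(),v.min(),v.max());q=T[m]
  for a in(-1,1):
    f=q[q[:,1]*a>.02];print(a,len(f),f.min(0).round(3),f.max(0).round(3)) if len(f) else 0
print(T[240,320],R_.round(3), (R_.T@(c['extrinsics'][:3,3]-p)).round(4))
```

```text
top 0.4 miny [0.413 0.01  0.061] maxz 0.072
top 0.43 miny [ 0.444 -0.009  0.071] maxz 0.085
top 0.46 miny [ 0.474 -0.028  0.087] maxz 1.545
top 0.49 miny [ 0.505 -0.044  0.092] maxz 0.111
top 0.52 miny [ 0.517 -0.052  0.088] maxz 0.124
top 0.55 miny [ 0.537 -0.022  0.073] maxz 0.136
top 0.58 miny [0.565 0.036 0.098] maxz 0.149
top 0.61 miny [0.597 0.099 0.109] maxz 0.146
scene 0.4 miny [0.405 0.057 0.062] maxz 0.066
scene 0.43 miny [ 0.444 -0.003  0.072] maxz 0.082
scene 0.46 miny [ 0.473 -0.025  0.085] maxz 0.098
scene 0.49 miny [ 0.499 -0.042  0.093] maxz 0.109
scene 0.52 miny [ 0.514 -0.049  0.1  ] maxz 0.12
scene 0.55 miny [ 0.536 -0.013  0.083] maxz 0.133
scene 0.58 miny [0.566 0.039 0.09 ] maxz 0.145
scene 0.61 miny [0.596 0.105 0.112] maxz 0.146
near pts 71828
0 639 289 479
-1 25821 [-0.014 -0.074 -0.029] [ 0.02  -0.02   0.061]
1 26175 [-0.014  0.02  -0.03 ] [0.021 0.075 0.061]
[-0.25301614 -0.0016575   1.04717474] [[ 0.935  0.354 -0.   ]
 [ 0.354 -0.935  0.001]
 [-0.    -0.001 -1.   ]] [ 0.0665  0.0006 -0.0693]
```

Emit:
step_arm --moves '[{"x": 44,"y": -33,"z": 0,"az": -5.5},{"x": 88,"y": -66,"z": 0,"az": -11},{"x": 132,"y": -98,"z": 0,"az": -17},{"x": 176,"y": -131,"z": 0,"az": -22},{"x": 220,"y": -164,"z": 0,"az": -28},{"x": 264,"y": -197,"z": 0,"az": -34},{"x": 308,"y": -230,"z": 0,"az": -39},{"x": 352,"y": -262,"z": 0,"az": -45},{"x": 396,"y": -295,"z": 0,"az": -51},{"x": 438,"y": -328,"z": 0,"az": -56}]'

```text
validation failed for argument at $.mo...
```

```bash
cat > m2.py <<'E'
from h import *
import sys
f=sys.argv[1];c=cap('wrist',f+'.png');np.savez(f+'.npz',**c);P=cloud(c);im=c['image'];hsv=cv2.cvtColor(im,cv2.COLOR_RGB2HSV).astype(int)
p,Rt=tool();print('tcp',p.round(4),Rt[:,0].round(3),'q',bot.read_state()['joint_pos'].round(2))
def comp(m,name,lo,hi,near,rad):
    m=m&(P[...,2]>lo)&(P[...,2]<hi)&(np.hypot(P[...,0]-near[0],P[...,1]-near[1])<rad)
    if m.sum()<20: print(name,'none');return
    cs,_=cv2.findContours(m.astype(np.uint8),0,1)
    for q in sorted(cs,key=cv2.contourArea)[-1:]:
        (u,v),r=cv2.minEnclosingCircle(q);z=np.median(P[m][:,2]);e=cv2.fitEllipse(q)
        print(name,m.sum(),'z',z.round(4),'ell px',np.round(e[0],1),'pt',onz(c,*e[0],z).round(4),'mean',P[m].mean(0).round(4))
comp(hsv[...,2]<80,'cap',.035,.06,(.515,-.1225),.05)
comp((abs(hsv[...,0]-28)<9)&(hsv[...,1]>100)&(hsv[...,2]>80),'ring',-.01,.012,(.527,-.337),.07)
# brass inserts
m=(abs(hsv[...,0]-16)<10)&(hsv[...,1]>70)&(P[...,2]>.025)&(P[...,2]<.042)&(np.hypot(P[...,0]-.515,P[...,1]+.1225)<.08)
n,l,s,ce=cv2.connectedComponentsWithStats(cv2.morphologyEx(m.astype(np.uint8),cv2.MORPH_CLOSE,np.ones((5,5))))
for i in range(1,n):
    if s[i,4]>20: print('brass',s[i],ce[i].round(1),onz(c,*ce[i],.034).round(4),np.median(P[l==i][:,2]).round(4))
E
python3 m2.py w1
```

```text
tcp [ 0.2211 -0.5844  0.3036] [ 0.935  0.354 -0.   ] q [ 1.14  0.52 -0.04  1.6   0.02  1.02 -0.11]
cap none
ring none
```

View pics/w1.png

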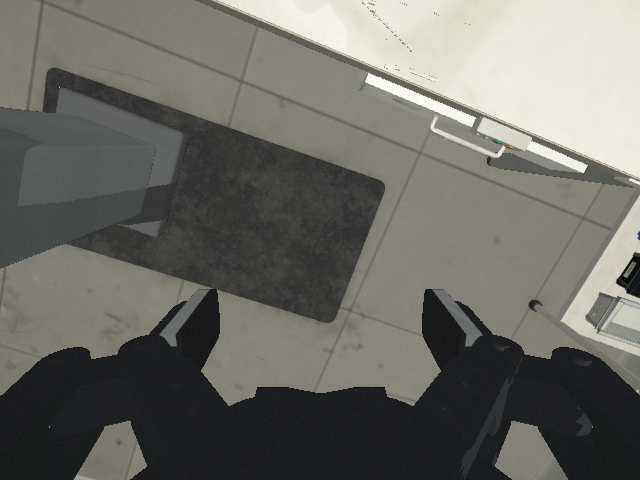

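The move was refused, so the picture only shows the start pose, with the fingertips at (215,300) and (430,300). I'll give every field explicitly.

Emit:
step_arm --moves '[{"x": 44,"y": -33,"z": 0,"ax": 0,"ay": 0,"az": -5.5,"gripper": 85},{"x": 88,"y": -66,"z": 0,"ax": 0,"ay": 0,"az": -11,"gripper": 85},{"x": 132,"y": -98,"z": 0,"ax": 0,"ay": 0,"az": -17,"gripper": 85},{"x": 176,"y": -131,"z": 0,"ax": 0,"ay": 0,"az": -22,"gripper": 85},{"x": 220,"y": -164,"z": 0,"ax": 0,"ay": 0,"az": -28,"gripper": 85},{"x": 264,"y": -197,"z": 0,"ax": 0,"ay": 0,"az": -34,"gripper": 85},{"x": 308,"y": -230,"z": 0,"ax": 0,"ay": 0,"az": -39,"gripper": 85},{"x": 352,"y": -262,"z": 0,"ax": 0,"ay": 0,"az": -45,"gripper": 85},{"x": 396,"y": -295,"z": 0,"ax": 0,"ay": 0,"az": -51,"gripper": 85},{"x": 438,"y": -328,"z": 0,"ax": 0,"ay": 0,"az": -56,"gripper": 85}]' --force 30

```text
t: 1.45
tool_pos: [0.5155, -0.1212, 0.304]
eef_rot: [0.0, 0.783, 0.622, 0.0]
force: [0.7, -0.7, -0.2]
grip_width: 0.0848
```

```bash
python3 m2.py w2
```

```text
tcp [ 0.5184 -0.1145  0.3042] [0.216 0.976 0.004] q [ 0.43  0.4  -0.43  1.83  0.19  0.95 -0.3 ]
cap 1904 z 0.0484 ell px [320.9 212.5] pt [ 0.5161 -0.1202  0.0484] mean [ 0.516  -0.1204  0.0483]
ring 686 z 0.0015 ell px [368.  364.6] pt [ 0.5279 -0.3335  0.0015] mean [ 0.5269 -0.3228  0.0015]
brass [355 170  10  10  82] [359.4 174.4] [ 0.5611 -0.0944  0.034 ] 0.0338
brass [266 176  10   9  80] [270.6 180. ] [ 0.4744 -0.0798  0.034 ] 0.0338
brass [357 236  10   9  68] [361.5 240.4] [ 0.5498 -0.1612  0.034 ] 0.0338
brass [273 242  10   9  72] [277.4 245.7] [ 0.4633 -0.147   0.034 ] 0.0336
```

View pics/w2.png

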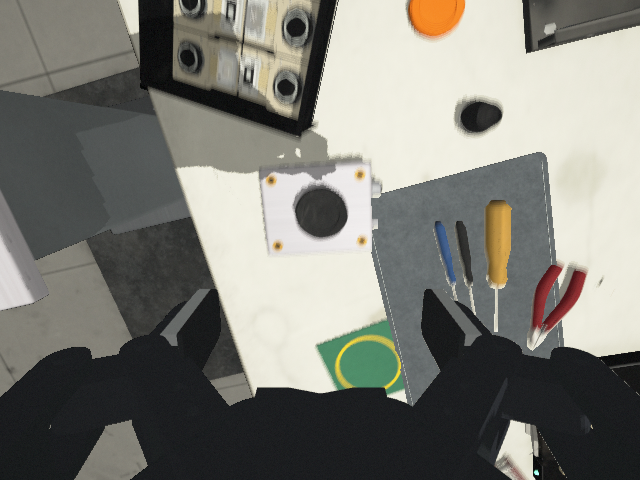

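The wrist view shows the cap at (321,212) on the housing, four brass inserts around it, the ring at (368,364) and the tray corner at (300,130). The arm was still settling, so I'll repeat the measurement at rest.

```bash
python3 m2.py w3
python3 - <<'E'
from h import *
p,R_=tool();d=R_.T@(np.array([.516,-.1205,p[2]])-p);print((d*1000).round(1),R_.round(3).tolist())
E
```

```text
tcp [ 0.5169 -0.1174  0.3039] [0.221 0.975 0.003] q [ 0.44  0.4  -0.42  1.83  0.19  0.95 -0.29]
cap 2095 z 0.0484 ell px [318.4 222.7] pt [ 0.5149 -0.1221  0.0484] mean [ 0.5148 -0.1223  0.0484]
ring 441 z 0.0015 ell px [363.7 372.6] pt [ 0.5261 -0.3357  0.0015] mean [ 0.5286 -0.3228  0.0015]
brass [352 180  11  12  98] [357.1 185.6] [ 0.56   -0.0967  0.034 ] 0.0339
brass [264 185  11  11  97] [268.9 189.8] [ 0.4732 -0.0818  0.034 ] 0.0336
brass [354 246  10  10  83] [358.4 250.6] [ 0.5485 -0.1635  0.034 ] 0.0338
brass [270 250  10  10  85] [274.6 254.5] [ 0.4617 -0.1488  0.034 ] 0.0338
[-3.2 -0.2 -0. ] [[0.221, 0.975, 0.001], [0.975, -0.221, 0.002], [0.003, 0.001, -1.0]]
```

Emit:
step_arm --moves '[{"x": 0,"y": 0,"z": 30,"ax": 0,"ay": 0,"az": 0,"gripper": 85},{"x": 0,"y": 0,"z": 70,"ax": 0,"ay": 0,"az": 0,"gripper": 85},{"x": 0,"y": 0,"z": 110,"ax": 0,"ay": 0,"az": 0,"gripper": 80},{"x": 0,"y": 0,"z": 140,"ax": 0,"ay": 0,"az": 0,"gripper": 75},{"x": 0,"y": 0,"z": 160,"ax": 0,"ay": 0,"az": 0,"gripper": 72},{"x": 0,"y": 0,"z": 172,"ax": 0,"ay": 0,"az": 0,"gripper": 70},{"x": 0,"y": 0,"z": 180,"ax": 0,"ay": 0,"az": 0,"gripper": 70},{"x": 0,"y": 0,"z": 187,"ax": 0,"ay": 0,"az": 0,"gripper": 70},{"x": 0,"y": 0,"z": 191,"ax": 0,"ay": 0,"az": 0,"gripper": 70},{"x": 0,"y": 0,"z": 194,"ax": 0,"ay": 0,"az": 0,"gripper": 70}]'

```text
t: 2.8
tool_pos: [0.5149, -0.1228, 0.11]
eef_rot: [0.0, 0.784, 0.621, 0.0]
force: [0.4, -0.3, -0.2]
grip_width: 0.0703
```

Run:
```python
from h import *
c=cap('wrist','w4.png');P=cloud(c);p,R_=tool();s=bot.read_state();print(p.round(4),R_.round(3).tolist(),s['force'].round(1),s['grip_width'])
T=(P-p)@R_
for a in(-1,1):
  q=T[(c['depth']>0)&(T[...,1]*a>.02)&(T[...,1]*a<.06)&(T[...,2]<.069)&(abs(T[...,0])<.012)&(T[...,2]>.03)]
  h=np.histogram(q[:,2],np.arange(.04,.075,.002))[0];print(h,q[:,1][q[:,2]>.055].min() if a>0 else q[:,1][q[:,2]>.055].max())
```

```text
[ 0.5148 -0.1228  0.1097] [[0.23, 0.973, 0.0], [0.973, -0.23, -0.0], [0.0, 0.0, -1.0]] [ 0.1  0.6 -0.4] 0.06999573498559726
[167 164 155 147 144 137 124 117 113 191 520  80  20   5   1   0   0] -0.020003420775158917
[177 152 163 146 132 144 124 119 110 198 521  71  23   0   0   0   0] 0.02000096748432206
```

View pics/w4.png

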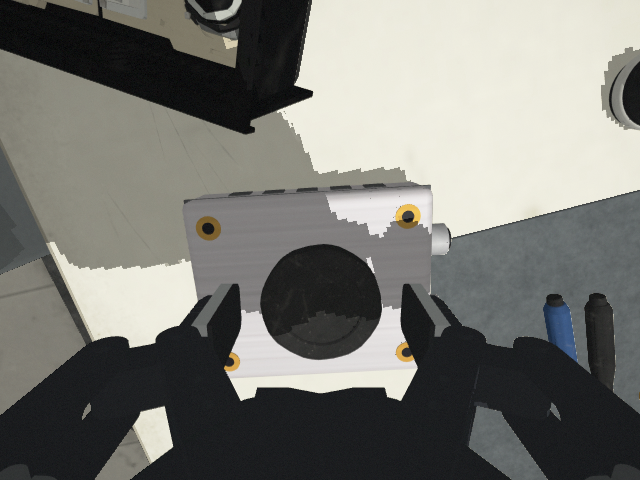

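The wrist view shows the cap at (321,302) centred between the fingers at (225,310) and (415,310), with both tips above the face. Closing.

Emit:
step_arm --moves '[{"x": 0,"y": 0,"z": 0,"ax": 0,"ay": 0,"az": 0,"gripper": 60},{"x": 0,"y": 0,"z": 0,"ax": 0,"ay": 0,"az": 0,"gripper": 50},{"x": 0,"y": 0,"z": 0,"ax": 0,"ay": 0,"az": 0,"gripper": 45},{"x": 0,"y": 0,"z": 0,"ax": 0,"ay": 0,"az": 0,"gripper": 45},{"x": 0,"y": 0,"z": 0,"ax": 0,"ay": 0,"az": 0,"gripper": 45},{"x": 0,"y": 0,"z": 0,"ax": 0,"ay": 0,"az": 0,"gripper": 45},{"x": 0,"y": 0,"z": -5,"ax": 0,"ay": 0,"az": 0,"gripper": 45},{"x": 0,"y": 0,"z": -15,"ax": 0,"ay": 0,"az": 0,"gripper": 45},{"x": 0,"y": 0,"z": -30,"ax": 0,"ay": 0,"az": 0,"gripper": 45},{"x": 0,"y": 0,"z": -50,"ax": 0,"ay": 0,"az": 0,"gripper": 45}]'

```text
t: 4.1
tool_pos: [0.5147, -0.1227, 0.1611]
eef_rot: [-0.0, 0.784, 0.621, -0.0]
force: [0.7, 0.2, 0.6]
grip_width: 0.0485
```

Run:
```python
from h import *
c=cap('wrist','w5.png');P=cloud(c);p,R_=tool();s=bot.read_state();print(p.round(4),s['force'].round(1),s['grip_width'])
T=(P-p)@R_;h=cv2.cvtColor(c['image'],cv2.COLOR_RGB2HSV)
m=(abs(T[...,1])<.022)&(T[...,2]>.05)&(T[...,2]<.085)&(abs(T[...,0])<.035)
print(m.sum(),T[m].mean(0),T[m].min(0),T[m].max(0))
q=T[m];A=np.c_[q[:,:2],np.ones(len(q))];print(np.linalg.lstsq(A,q[:,2],rcond=None)[0])
# ring target, from known cap offset
d=R_.T@(np.array([.5265,-.3363,p[2]])-p);print((d*1000).round(1))
```

```text
[ 0.5156 -0.1229  0.1635] [ 1.8 -0.5  3.2] 0.048942249732704855
10232 [ 0.00119607 -0.00051061  0.06465088] [-0.02759055 -0.02198444  0.06163355] [0.02525886 0.02198793 0.07328004]
[2.10579150e-02 8.50150063e-05 6.46257349e-02]
[-2.052e+02  5.960e+01  2.000e-01]
```

Emit:
step_arm --moves '[{"x": -15,"y": 5,"z": 0,"ax": 0,"ay": 0,"az": 0,"gripper": 45},{"x": -45,"y": 14,"z": 0,"ax": 0,"ay": 0,"az": 0,"gripper": 45},{"x": -80,"y": 24,"z": 0,"ax": 0,"ay": 0,"az": 0,"gripper": 45},{"x": -115,"y": 34,"z": 0,"ax": 0,"ay": 0,"az": 0,"gripper": 45},{"x": -145,"y": 43,"z": 0,"ax": 0,"ay": 0,"az": 0,"gripper": 45},{"x": -170,"y": 50,"z": 0,"ax": 0,"ay": 0,"az": 0,"gripper": 45},{"x": -188,"y": 55,"z": 0,"ax": 0,"ay": 0,"az": 0,"gripper": 45},{"x": -199,"y": 58,"z": 0,"ax": 0,"ay": 0,"az": 0,"gripper": 45},{"x": -205,"y": 60,"z": 0,"ax": 0,"ay": 0,"az": 0,"gripper": 45},{"x": -205,"y": 60,"z": 0,"ax": 0,"ay": 0,"az": 0,"gripper": 45}]'

```text
t: 5.4
tool_pos: [0.5262, -0.3358, 0.1598]
eef_rot: [-0.0, 0.784, 0.621, 0.0]
force: [-0.2, 0.2, 0.1]
grip_width: 0.0488
```

Run:
```python
from h import *
for k in range(2): c=cap('wrist','w6.png')
P=cloud(c);p,R_=tool();s=bot.read_state();print(p.round(4),s['force'].round(1),s['grip_width'],R_[:,0])
T=(P-p)@R_;h=cv2.cvtColor(c['image'],cv2.COLOR_RGB2HSV).astype(int)
m=(abs(T[...,1])<.02)&(T[...,2]>.055)&(T[...,2]<.066)&(abs(T[...,0])<.04)
q=T[m];print('cap top z ahead',np.median(q[:,2]),q.min(0),q.max(0))
y=(abs(h[...,0]-28)<9)&(h[...,1]>100)&(h[...,2]>80)&(abs(P[...,2])<.01);q=P[y];print('ring z',np.median(q[:,2]),len(q))
q=q[np.hypot(q[:,0]-.527,q[:,1]+.336)<.055]
from scipy.optimize import least_squares
r=least_squares(lambda a:np.hypot(q[:,0]-a[0],q[:,1]-a[1])-.04,[.527,-.336],loss='soft_l1',f_scale=.002);print(r.x,np.abs(r.fun).mean(), q[:,:2].min(0),q[:,:2].max(0))
g=(abs(h[...,0]-70)<15)&(h[...,1]>80)&(abs(P[...,2])<.01);print('mat',cv2.minAreaRect((P[g][:,:2]*1000).astype(np.float32)))
print((R_.T@(np.array([*r.x,p[2]])-p)*1000).round(1))
```

```text
[ 0.5263 -0.3353  0.1599] [0.  0.1 0.1] 0.04883483264964778 [2.28692285e-01 9.73498714e-01 3.03454183e-04]
cap top z ahead 0.062271121011444296 [-0.02646986 -0.01998942  0.05910779] [0.0252048  0.01999564 0.06599675]
ring z 0.0016863641539525964 1428
[ 0.52583016 -0.33699388] 0.0010422405420207346 [ 0.48382259 -0.36492488] [ 0.56768794 -0.29491173]
mat ((610.6264038085938, -375.1220703125), (108.72673797607422, 328.9341735839844), 56.68308639526367)
[-1.8 -0.  -0. ]
```

View pics/w6.png

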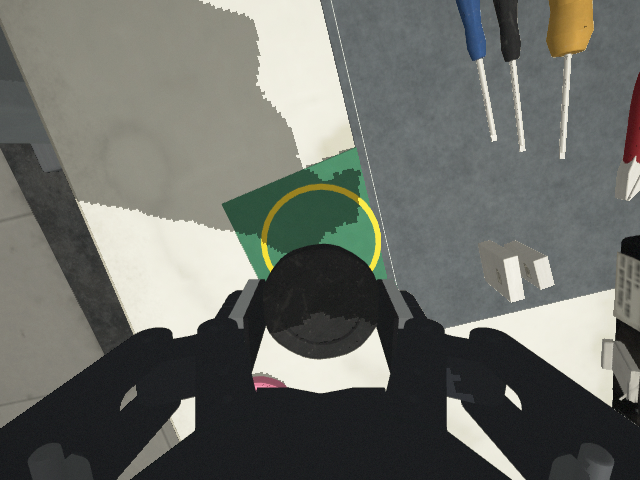

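The cap is held level at (322,300), about 2 mm off the ring's centre. Lowering to just above the mat.

Emit:
step_arm --moves '[{"x": -1,"y": 0,"z": 12,"ax": 0,"ay": 0,"az": 0,"gripper": 45},{"x": -2,"y": 0,"z": 30,"ax": 0,"ay": 0,"az": 0,"gripper": 45},{"x": -2,"y": 0,"z": 48,"ax": 0,"ay": 0,"az": 0,"gripper": 45},{"x": -2,"y": 0,"z": 62,"ax": 0,"ay": 0,"az": 0,"gripper": 45},{"x": -2,"y": 0,"z": 72,"ax": 0,"ay": 0,"az": 0,"gripper": 45},{"x": -2,"y": 0,"z": 78,"ax": 0,"ay": 0,"az": 0,"gripper": 45},{"x": -2,"y": 0,"z": 81,"ax": 0,"ay": 0,"az": 0,"gripper": 45},{"x": -2,"y": 0,"z": 83,"ax": 0,"ay": 0,"az": 0,"gripper": 45},{"x": -2,"y": 0,"z": 84,"ax": 0,"ay": 0,"az": 0,"gripper": 45},{"x": -2,"y": 0,"z": 84,"ax": 0,"ay": 0,"az": 0,"gripper": 45}]'

```text
t: 6.75
tool_pos: [0.5257, -0.3381, 0.076]
eef_rot: [0.0, 0.784, 0.621, 0.0]
force: [0.1, -0.4, -0.2]
grip_width: 0.0486
```

Emit:
step_arm --moves '[{"x": 0,"y": 0,"z": 1,"ax": 0,"ay": 0,"az": 0,"gripper": 45},{"x": 0,"y": 0,"z": 1.5,"ax": 0,"ay": 0,"az": 0,"gripper": 45},{"x": 0,"y": 0,"z": 2,"ax": 0,"ay": 0,"az": 0,"gripper": 45},{"x": 0,"y": 0,"z": 2.5,"ax": 0,"ay": 0,"az": 0,"gripper": 45},{"x": 0,"y": 0,"z": 3,"ax": 0,"ay": 0,"az": 0,"gripper": 45},{"x": 0,"y": 0,"z": 3,"ax": 0,"ay": 0,"az": 0,"gripper": 45},{"x": 0,"y": 0,"z": 3,"ax": 0,"ay": 0,"az": 0,"gripper": 45},{"x": 0,"y": 0,"z": 3,"ax": 0,"ay": 0,"az": 0,"gripper": 45},{"x": 0,"y": 0,"z": 3,"ax": 0,"ay": 0,"az": 0,"gripper": 45},{"x": 0,"y": 0,"z": 3,"ax": 0,"ay": 0,"az": 0,"gripper": 45}]'

```text
t: 8.0
tool_pos: [0.5256, -0.338, 0.0729]
eef_rot: [0.0, 0.784, 0.621, -0.0]
force: [0.5, 0.5, -0.3]
grip_width: 0.049
```

Emit:
step_arm --moves '[{"x": 0,"y": 0,"z": 0.5,"ax": 0,"ay": 0,"az": 0,"gripper": 45},{"x": 0,"y": 0,"z": 1,"ax": 0,"ay": 0,"az": 0,"gripper": 45},{"x": 0,"y": 0,"z": 1,"ax": 0,"ay": 0,"az": 0,"gripper": 45},{"x": 0,"y": 0,"z": 1,"ax": 0,"ay": 0,"az": 0,"gripper": 45},{"x": 0,"y": 0,"z": 1,"ax": 0,"ay": 0,"az": 0,"gripper": 45},{"x": 0,"y": 0,"z": 1,"ax": 0,"ay": 0,"az": 0,"gripper": 45},{"x": 0,"y": 0,"z": 1,"ax": 0,"ay": 0,"az": 0,"gripper": 45},{"x": 0,"y": 0,"z": 1,"ax": 0,"ay": 0,"az": 0,"gripper": 45},{"x": 0,"y": 0,"z": 1,"ax": 0,"ay": 0,"az": 0,"gripper": 45},{"x": 0,"y": 0,"z": 1,"ax": 0,"ay": 0,"az": 0,"gripper": 45}]'

```text
t: 9.25
tool_pos: [0.5257, -0.338, 0.0724]
eef_rot: [0.0, 0.784, 0.621, -0.0]
force: [-4.0, 1.3, 11.8]
grip_width: 0.0489
```

Run:
```python
from h import *
c=cap('wrist','w7.png');P=cloud(c);p,R_=tool();print(p.round(4),bot.read_state()['force'].round(1))
T=(P-p)@R_
m=(abs(T[...,1])<.018)&(T[...,2]>.05)&(T[...,2]<.068)&(abs(T[...,0])<.02);print('cap top z world',np.median(P[m][:,2]),m.sum())
```

```text
[ 0.5257 -0.338   0.0725] [-2.6  1.4 10.9]
cap top z world 0.01016741710932742 7325
```

It has contacted the mat (about 11 N). Releasing and retreating upward.

Emit:
step_arm --moves '[{"x": 0,"y": 0,"z": -0.5,"ax": 0,"ay": 0,"az": 0,"gripper": 48},{"x": 0,"y": 0,"z": -0.5,"ax": 0,"ay": 0,"az": 0,"gripper": 55},{"x": 0,"y": 0,"z": -0.5,"ax": 0,"ay": 0,"az": 0,"gripper": 62},{"x": 0,"y": 0,"z": -0.5,"ax": 0,"ay": 0,"az": 0,"gripper": 70},{"x": 0,"y": 0,"z": -0.5,"ax": 0,"ay": 0,"az": 0,"gripper": 75},{"x": 0,"y": 0,"z": -5,"ax": 0,"ay": 0,"az": 0,"gripper": 78},{"x": 0,"y": 0,"z": -25,"ax": 0,"ay": 0,"az": 0,"gripper": 78},{"x": 0,"y": 0,"z": -60,"ax": 0,"ay": 0,"az": 0,"gripper": 78},{"x": 0,"y": 0,"z": -110,"ax": 0,"ay": 0,"az": 0,"gripper": 78},{"x": 0,"y": 0,"z": -165,"ax": 0,"ay": 0,"az": 0,"gripper": 78}]'

```text
t: 10.55
tool_pos: [0.5254, -0.3378, 0.2397]
eef_rot: [0.0, 0.784, 0.621, 0.0]
force: [0.4, -0.6, 0.3]
grip_width: 0.0777
```

```bash
cat > m3.py <<'E'
from h import *
from scipy.optimize import least_squares
for k in range(4): bot.capture('scene')
c=cap('wrist','w8.png');P=cloud(c);p,R_=tool();h=cv2.cvtColor(c['image'],cv2.COLOR_RGB2HSV).astype(int)
y=(abs(h[...,0]-28)<9)&(h[...,1]>100)&(h[...,2]>80)&(abs(P[...,2])<.01)&(np.hypot(P[...,0]-.527,P[...,1]+.337)<.055);q=P[y]
r=least_squares(lambda a:np.hypot(q[:,0]-a[0],q[:,1]-a[1])-.04,[.527,-.336],loss='soft_l1',f_scale=.002)
m=(h[...,2]<75)&(P[...,2]>.007)&(P[...,2]<.02)&(np.hypot(P[...,0]-.527,P[...,1]+.337)<.035)
q=P[m];A=np.c_[q[:,:2]-q[:,:2].mean(0),np.ones(len(q))]
print('tcp',p.round(4),'ring',r.x.round(4),len(y),'cap',q.mean(0).round(4),m.sum(),'tilt',np.linalg.lstsq(A,q[:,2],rcond=None)[0][:2].round(3),bot.read_state()['joint_pos'].round(2))
E
python3 m3.py
```

```text
tcp [ 0.5254 -0.338   0.2377] ring [ 0.5258 -0.3367] 480 cap [ 0.5255 -0.3378  0.0105] 2487 tilt [ 0.001 -0.   ] [ 0.74  0.62 -0.39  1.65  0.28  0.93  0.02]
```

The cap lies flat, about 1 mm from the ring's centre. Next I'll go to the cover, passing above the tray.

Emit:
step_arm --moves '[{"x": 15,"y": -3,"z": -30,"ax": 0,"ay": 0,"az": -1,"gripper": 80},{"x": 45,"y": -10,"z": -60,"ax": 0,"ay": 0,"az": -4,"gripper": 80},{"x": 95,"y": -21,"z": -82,"ax": 0,"ay": 0,"az": -8,"gripper": 80},{"x": 145,"y": -32,"z": -82,"ax": 0,"ay": 0,"az": -12,"gripper": 80},{"x": 195,"y": -43,"z": -82,"ax": 0,"ay": 0,"az": -16,"gripper": 80},{"x": 245,"y": -54,"z": -82,"ax": 0,"ay": 0,"az": -20,"gripper": 80},{"x": 295,"y": -65,"z": -82,"ax": 0,"ay": 0,"az": -24,"gripper": 80},{"x": 345,"y": -76,"z": -82,"ax": 0,"ay": 0,"az": -29,"gripper": 80},{"x": 390,"y": -86,"z": -82,"ax": 0,"ay": 0,"az": -33,"gripper": 80},{"x": 425,"y": -93,"z": -82,"ax": 0,"ay": 0,"az": -36,"gripper": 80}]'

```text
t: 12.05
tool_pos: [0.532, 0.0989, 0.3182]
eef_rot: [-0.001, 0.553, 0.834, -0.0]
force: [0.3, -0.9, 0.3]
grip_width: 0.0803
```

Run:
```python
from h import *
p,R_=tool();print(p.round(4),R_[:,0].round(3),np.degrees(np.arctan2(R_[1,0],R_[0,0])))
print((R_.T@(np.array([.535,.321,.32])-p)*1000).round(1),bot.read_state()['joint_pos'].round(2))
```

```text
[0.532  0.0989 0.3182] [-0.389  0.921  0.001] 112.9208736616731
[203.4  89.2  -1.8] [ 0.2   0.44 -0.67  1.78  0.31  1.03 -0.18]
```

Emit:
step_arm --moves '[{"x": 30,"y": 13,"z": 0,"ax": 0,"ay": 0,"az": -3,"gripper": 80},{"x": 70,"y": 31,"z": 0,"ax": 0,"ay": 0,"az": -7,"gripper": 80},{"x": 110,"y": 48,"z": 0,"ax": 0,"ay": 0,"az": -11,"gripper": 80},{"x": 145,"y": 63,"z": 0,"ax": 0,"ay": 0,"az": -14,"gripper": 80},{"x": 170,"y": 74,"z": 0,"ax": 0,"ay": 0,"az": -16,"gripper": 80},{"x": 188,"y": 82,"z": 0,"ax": 0,"ay": 0,"az": -17,"gripper": 80},{"x": 198,"y": 87,"z": 0,"ax": 0,"ay": 0,"az": -18,"gripper": 80},{"x": 204,"y": 89,"z": 0,"ax": 0,"ay": 0,"az": -18,"gripper": 80},{"x": 204,"y": 89,"z": 0,"ax": 0,"ay": 0,"az": -18,"gripper": 80},{"x": 204,"y": 89,"z": 0,"ax": 0,"ay": 0,"az": -18,"gripper": 80}]'

```text
t: 13.3
tool_pos: [0.5362, 0.3188, 0.319]
eef_rot: [0.0, 0.417, 0.909, -0.0]
force: [-0.4, 0.0, -0.0]
grip_width: 0.08
```

```bash
cat > m4.py <<'E'
from h import *
for k in range(3): bot.capture('scene')
c=cap('wrist','w9.png');np.savez('w9.npz',**c);P=cloud(c);p,R_=tool();h=cv2.cvtColor(c['image'],cv2.COLOR_RGB2HSV).astype(int)
b=(abs(h[...,0]-108)<14)&(h[...,1]>90)&(np.hypot(P[...,0]-.535,P[...,1]-.321)<.09)
pl=b&(P[...,2]<.012)&(P[...,2]>-.004);hd=b&(P[...,2]>.033)&(P[...,2]<.046)
print('tcp',p.round(4),'yaw',np.degrees(np.arctan2(R_[1,0],R_[0,0])).round(1))
for n,m in(('plate',pl),('hood',hd)):
    q=P[m];print(n,m.sum(),'z',np.median(q[:,2]).round(4),cv2.minAreaRect((q[:,:2]*1000).astype(np.float32)))
# corner holes: non-blue blobs inside plate outline
hull=cv2.convexHull(np.argwhere(pl)[:,::-1].astype(np.int32));M=np.zeros((480,640),np.uint8);cv2.fillConvexPoly(M,hull,1)
hm=(cv2.erode(M,np.ones((5,5)))>0)&~b&(P[...,2]<.02)
n,l,s,ce=cv2.connectedComponentsWithStats(hm.astype(np.uint8))
H=[]
for i in range(1,n):
    if s[i,4]>15: w=onz(c,*ce[i],.004);H.append(w);print('hole',s[i],ce[i].round(1),w.round(4))
E
python3 m4.py
```

```text
tcp [0.5361 0.3191 0.319 ] yaw 130.7
plate 4982 z 0.0034 ((535.242919921875, 322.92291259765625), (103.99373626708984, 84.24639129638672), 39.91394805908203)
hood 474 z 0.0391 ((535.26025390625, 323.2403869628906), (39.65159225463867, 40.10173797607422), 40.05598068237305)
hole [281 166   7   7  42] [283.8 169.1] [0.4797 0.3213 0.004 ]
hole [359 167   7   7  42] [362.2 170.1] [0.5465 0.3773 0.004 ]
hole [308 190  30  25 746] [322.5 202. ] [0.5364 0.3214 0.004 ]
hole [282 225   7   7  35] [284.8 228.1] [0.5232 0.2696 0.004 ]
hole [357 226   7   7  35] [359.7 228.9] [0.59   0.3257 0.004 ]
```

View pics/w9.png

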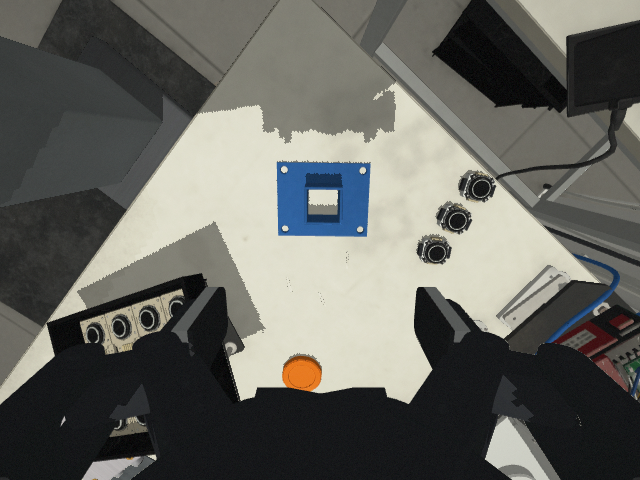

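The wrist view shows the blue plate with holes at (284,169), (362,170), (285,228) and (360,229), and the hood at (322,202). The plate's yaw is 40.0° and its centre is (0.535, 0.323). Descending over the hood.

Emit:
step_arm --moves '[{"x": 2,"y": 1,"z": 25,"ax": 0,"ay": 0,"az": 0.3,"gripper": 80},{"x": 4,"y": 2,"z": 65,"ax": 0,"ay": 0,"az": 0.7,"gripper": 80},{"x": 4,"y": 2,"z": 110,"ax": 0,"ay": 0,"az": 0.7,"gripper": 80},{"x": 4,"y": 2,"z": 150,"ax": 0,"ay": 0,"az": 0.7,"gripper": 80},{"x": 4,"y": 2,"z": 180,"ax": 0,"ay": 0,"az": 0.7,"gripper": 80},{"x": 4,"y": 2,"z": 202,"ax": 0,"ay": 0,"az": 0.7,"gripper": 75},{"x": 4,"y": 2,"z": 218,"ax": 0,"ay": 0,"az": 0.7,"gripper": 70},{"x": 4,"y": 2,"z": 229,"ax": 0,"ay": 0,"az": 0.7,"gripper": 65},{"x": 4,"y": 2,"z": 235,"ax": 0,"ay": 0,"az": 0.7,"gripper": 60},{"x": 4,"y": 2,"z": 237,"ax": 0,"ay": 0,"az": 0.7,"gripper": 60}]'

```text
t: 14.75
tool_pos: [0.535, 0.324, 0.082]
eef_rot: [0.0, 0.422, 0.906, 0.0]
force: [0.3, 0.7, 0.1]
grip_width: 0.0601
```

Emit:
step_arm --moves '[{"x": 0,"y": 0,"z": 0,"ax": 0,"ay": 0,"az": 0,"gripper": 50},{"x": 0,"y": 0,"z": 0,"ax": 0,"ay": 0,"az": 0,"gripper": 44},{"x": 0,"y": 0,"z": 0,"ax": 0,"ay": 0,"az": 0,"gripper": 38},{"x": 0,"y": 0,"z": 0,"ax": 0,"ay": 0,"az": 0,"gripper": 32},{"x": 0,"y": 0,"z": 0,"ax": 0,"ay": 0,"az": 0,"gripper": 32},{"x": 0,"y": 0,"z": 0,"ax": 0,"ay": 0,"az": 0,"gripper": 32},{"x": 0,"y": 0,"z": 0,"ax": 0,"ay": 0,"az": 0,"gripper": 32},{"x": 0,"y": 0,"z": 0,"ax": 0,"ay": 0,"az": 0,"gripper": 32},{"x": 0,"y": 0,"z": 0,"ax": 0,"ay": 0,"az": 0,"gripper": 32},{"x": 0,"y": 0,"z": 0,"ax": 0,"ay": 0,"az": 0,"gripper": 32}]' --force 60

```text
t: 16.0
tool_pos: [0.5351, 0.324, 0.0825]
eef_rot: [0.0, 0.422, 0.906, 0.0]
force: [-0.8, -0.6, 5.4]
grip_width: 0.0389
```

Run:
```python
from h import *
p,R_=tool();s=bot.read_state();print(p.round(4),np.degrees(np.arctan2(R_[1,0],R_[0,0])),s['force'].round(1),s['grip_width'])
```

```text
[0.5351 0.324  0.0825] 130.0185667813971 [-0.8 -0.6  5.4] 0.038924898781752246
```

Emit:
step_arm --moves '[{"x": 0,"y": 0,"z": -5,"ax": 0,"ay": 0,"az": 0,"gripper": 32},{"x": 0,"y": 0,"z": -15,"ax": 0,"ay": 0,"az": 0,"gripper": 32},{"x": 0,"y": 0,"z": -35,"ax": 0,"ay": 0,"az": 0,"gripper": 32},{"x": 0,"y": 0,"z": -65,"ax": 0,"ay": 0,"az": 0,"gripper": 32},{"x": 0,"y": 0,"z": -100,"ax": 0,"ay": 0,"az": 0,"gripper": 32},{"x": 0,"y": 0,"z": -140,"ax": 0,"ay": 0,"az": 0,"gripper": 32},{"x": 0,"y": 0,"z": -175,"ax": 0,"ay": 0,"az": 0,"gripper": 32},{"x": 0,"y": 0,"z": -200,"ax": 0,"ay": 0,"az": 0,"gripper": 32},{"x": 0,"y": 0,"z": -215,"ax": 0,"ay": 0,"az": 0,"gripper": 32},{"x": 0,"y": 0,"z": -220,"ax": 0,"ay": 0,"az": 0,"gripper": 32}]'

```text
t: 17.25
tool_pos: [0.5349, 0.3239, 0.3029]
eef_rot: [0.0, 0.422, 0.906, 0.0]
force: [0.7, -0.4, -1.2]
grip_width: 0.0394
```

```bash
cat > m5.py <<'E'
from h import *
import sys
f=sys.argv[1]
for k in range(2): bot.capture('scene')
c=cap('wrist',f+'.png');np.savez(f+'.npz',**c);P=cloud(c);p,R_=tool();s=bot.read_state();yaw=np.degrees(np.arctan2(R_[1,0],R_[0,0]))
print('tcp',p.round(4),'yaw',yaw.round(2),s['force'].round(1),s['grip_width'].round(4),R_[:,2].round(4))
h=cv2.cvtColor(c['image'],cv2.COLOR_RGB2HSV).astype(int);T=(P-p)@R_
b=(abs(h[...,0]-108)<14)&(h[...,1]>90)&(abs(T[...,0])<.08)&(abs(T[...,1])<.08)
pl=b&(T[...,2]>.07)&(T[...,2]<.088);q=T[pl]
A=np.c_[q[:,:2],np.ones(len(q))];co=np.linalg.lstsq(A,q[:,2],rcond=None)[0];print('plate top plane tool',co.round(4),pl.sum())
# holes
M=cv2.morphologyEx(pl.astype(np.uint8),cv2.MORPH_CLOSE,np.ones((13,13)))
hm=(M>0)&~pl;n,l,st,ce=cv2.connectedComponentsWithStats(hm.astype(np.uint8));K=np.linalg.inv(c['camera_matrix']);E=c['extrinsics']
for i in range(1,n):
    if st[i,4]>25:
        o,d=ray(c,*ce[i]);o=R_.T@(o-p);d=R_.T@d;t=(co[2]+co[:2]@o[:2]-o[2])/(d[2]-co[:2]@d[:2]);print('hole',st[i],(o+d*t).round(4))
print('rect tool',cv2.minAreaRect((q[:,:2]*1000).astype(np.float32)))
tgt=np.array([.5109,-.1227]);print('to housing',(R_.T@(np.array([*tgt,p[2]])-p)*1000).round(1),s['joint_pos'].round(2))
E
python3 m5.py w10
```

```text
Traceback (most recent call last):
  File "m5.py", line 6, in <module>
    print('tcp',p.round(4),'yaw',yaw.round(2),s['force'].round(1),s['grip_width'].round(4),R_[:,2].round(4))
                                                                  ^^^^^^^^^^^^^^^^^^^^^
AttributeError: 'float' object has no attribute 'round'
```

View pics/w10.png

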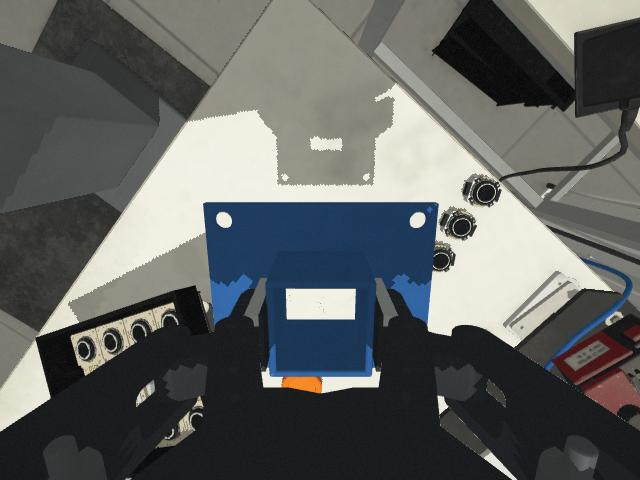

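The plate is held level, with its two front holes visible at (224,219) and (417,219).

```bash
sed -i "s/s\['grip_width'\].round(4)/s['grip_width']/" m5.py; python3 m5.py w10
```

```text
tcp [0.5347 0.3238 0.3011] yaw 130.04 [-0.1 -0.1  0.1] 0.03903565259759119 [-1.2e-03 -6.0e-04 -1.0e+00]
plate top plane tool [ 0.0289 -0.0004  0.0783] 18352
hole [216 211  16  17 216] [ 0.0338 -0.0442  0.0793]
hole [409 211  17  17 219] [0.0338 0.0424 0.0793]
rect tool ((-0.6549606323242188, -1.0127716064453125), (84.19438171386719, 104.66349029541016), 0.1555069535970688)
to housing [-3.265e+02 -3.054e+02  3.000e-01] [-0.17  0.61 -0.72  1.58  0.44  1.12 -0.3 ]
```

Emit:
step_arm --moves '[{"x": -10,"y": -9,"z": 0,"ax": 0,"ay": 0,"az": 1.5,"gripper": 32},{"x": -30,"y": -28,"z": 0,"ax": 0,"ay": 0,"az": 4.5,"gripper": 32},{"x": -58,"y": -54,"z": 0,"ax": 0,"ay": 0,"az": 9,"gripper": 32},{"x": -90,"y": -84,"z": 0,"ax": 0,"ay": 0,"az": 14,"gripper": 32},{"x": -122,"y": -114,"z": 0,"ax": 0,"ay": 0,"az": 19,"gripper": 32},{"x": -154,"y": -144,"z": 0,"ax": 0,"ay": 0,"az": 24,"gripper": 32},{"x": -186,"y": -174,"z": 0,"ax": 0,"ay": 0,"az": 29,"gripper": 32},{"x": -218,"y": -204,"z": 0,"ax": 0,"ay": 0,"az": 34,"gripper": 32},{"x": -245,"y": -229,"z": 0,"ax": 0,"ay": 0,"az": 38,"gripper": 32},{"x": -265,"y": -248,"z": 0,"ax": 0,"ay": 0,"az": 41,"gripper": 32}]'

```text
t: 18.8
tool_pos: [0.5147, -0.0411, 0.3018]
eef_rot: [0.0, 0.715, 0.699, -0.0]
force: [0.4, 0.1, -1.2]
grip_width: 0.0388
```

Run:
```python
from h import *
for k in range(3): bot.capture('scene')
p,R_=tool();y=np.degrees(np.arctan2(R_[1,0],R_[0,0]));print(p.round(4),y)
print((R_.T@(np.array([.5109,-.1227,p[2]])-p)*1000).round(1))
```

```text
[ 0.5148 -0.0404  0.3017] 88.80309608904517
[-82.3  -2.2   0. ]
```

Emit:
step_arm --moves '[{"x": -10,"y": 0,"z": 0,"ax": 0,"ay": 0,"az": 1,"gripper": 32},{"x": -25,"y": 0,"z": 5,"ax": 0,"ay": 0,"az": 3,"gripper": 32},{"x": -42,"y": 0,"z": 15,"ax": 0,"ay": 0,"az": 5,"gripper": 32},{"x": -57,"y": -1,"z": 30,"ax": 0,"ay": 0,"az": 7,"gripper": 32},{"x": -69,"y": -1,"z": 50,"ax": 0,"ay": 0,"az": 8,"gripper": 32},{"x": -77,"y": -1,"z": 68,"ax": 0,"ay": 0,"az": 8.5,"gripper": 32},{"x": -81,"y": -1,"z": 83,"ax": 0,"ay": 0,"az": 8.5,"gripper": 32},{"x": -82,"y": -1,"z": 93,"ax": 0,"ay": 0,"az": 8.5,"gripper": 32},{"x": -82,"y": -1,"z": 98,"ax": 0,"ay": 0,"az": 8.5,"gripper": 32},{"x": -82,"y": -1,"z": 100,"ax": 0,"ay": 0,"az": 8.5,"gripper": 32}]'

```text
t: 20.2
tool_pos: [0.5132, -0.1202, 0.2019]
eef_rot: [0.0, 0.763, 0.647, 0.0]
force: [0.1, -0.7, -0.8]
grip_width: 0.0391
```

```bash
cat >> m5.py <<'E'
m=(abs(h[...,0]-18)<10)&(h[...,1]>70)&(P[...,2]>.02)&(P[...,2]<.045)&(np.hypot(P[...,0]-.511,P[...,1]+.1227)<.08)
n,l,st,ce=cv2.connectedComponentsWithStats(cv2.morphologyEx(m.astype(np.uint8),cv2.MORPH_CLOSE,np.ones((9,9))))
for i in range(1,n):
    if st[i,4]>25: print('brass',st[i],ce[i].round(1),'z',np.median(P[m&(l==i)][:,2]).round(4),'world',onz(c,*ce[i],.034).round(4),'tool',(R_.T@(onz(c,*ce[i],.034)-p)).round(4))
g=(abs(P[...,2]-.034)<.003)&(h[...,1]<60)&(np.hypot(P[...,0]-.511,P[...,1]+.1227)<.08);print('face z',np.median(P[g][:,2]) if g.sum() else 0,g.sum())
E
python3 m5.py w11
```

```text
tcp [ 0.5132 -0.1204  0.2022] yaw 80.54 [ 0.4 -0.3 -0.8] 0.03913788438677264 [ 5.e-04 -1.e-04 -1.e+00]
plate top plane tool [0.0312 0.0002 0.0784] 18558
hole [216 211  16  17 212] [ 0.0334 -0.0437  0.0794]
hole [409 212  17  16 215] [0.0333 0.0429 0.0794]
rect tool ((-0.9784584045410156, -0.37897491455078125), (84.19905853271484, 104.56803894042969), 0.30639833211898804)
to housing [-2.7 -1.9 -0. ] [ 0.45  0.54 -0.44  1.93  0.33  0.74 -0.35]
brass [248 187  16  15 193] [255.6 194.5] z 0.0336 world [ 0.4733 -0.0818  0.034 ] tool [ 0.0315 -0.0458  0.1682]
brass [374 188  16  14 182] [381.1 194.9] z 0.0337 world [ 0.56   -0.0965  0.034 ] tool [0.0313 0.0421 0.1682]
face z 0.03322505712356094 3878
```

View pics/w11.png

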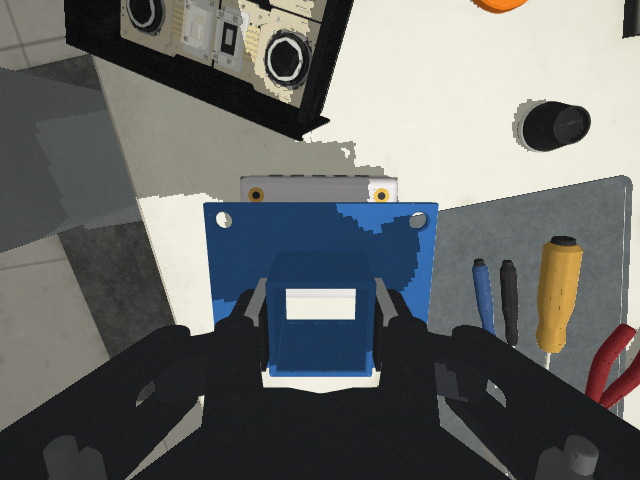

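The front threads are at (256,195) and (381,195), and the plate's front holes are at (224,220) and (417,220). Correcting about 2 mm and lowering.

Emit:
step_arm --moves '[{"x": -1,"y": -0.5,"z": 8,"ax": 0,"ay": 0,"az": 0,"gripper": 32},{"x": -1.6,"y": -1.3,"z": 20,"ax": 0,"ay": 0,"az": 0,"gripper": 32},{"x": -1.6,"y": -1.3,"z": 34,"ax": 0,"ay": 0,"az": 0,"gripper": 32},{"x": -1.6,"y": -1.3,"z": 46,"ax": 0,"ay": 0,"az": 0,"gripper": 32},{"x": -1.6,"y": -1.3,"z": 56,"ax": 0,"ay": 0,"az": 0,"gripper": 32},{"x": -1.6,"y": -1.3,"z": 63,"ax": 0,"ay": 0,"az": 0,"gripper": 32},{"x": -1.6,"y": -1.3,"z": 68,"ax": 0,"ay": 0,"az": 0,"gripper": 32},{"x": -1.6,"y": -1.3,"z": 71,"ax": 0,"ay": 0,"az": 0,"gripper": 32},{"x": -1.6,"y": -1.3,"z": 73,"ax": 0,"ay": 0,"az": 0,"gripper": 32},{"x": -1.6,"y": -1.3,"z": 74,"ax": 0,"ay": 0,"az": 0,"gripper": 32}]'

```text
t: 21.6
tool_pos: [0.5115, -0.1219, 0.128]
eef_rot: [0.0, 0.763, 0.646, 0.0]
force: [0.4, -0.0, -1.0]
grip_width: 0.0395
```

```bash
python3 m5.py w12
python3 - <<'E'
from h import *
im=cv2.imread('pics/w12.png');a=cv2.resize(im[180:270,180:460],None,fx=2.8,fy=2.8,interpolation=2)
c=cap('scene','s12.png');u,v=proj(c,[.511,-.1227,.05]).astype(int);b=cv2.resize(cv2.imread('pics/s12.png')[v-40:v+40,u-50:u+50],None,fx=3.9,fy=3.9,interpolation=2)
t=cap('top','t12.png');u,v=proj(t,[.511,-.1227,.05]).astype(int);d=cv2.resize(cv2.imread('pics/t12.png')[v-40:v+40,u-50:u+50],None,fx=3.9,fy=3.9,interpolation=2)
w=np.hstack([b,d]);a=cv2.resize(a,(w.shape[1],252));cv2.imwrite('pics/final.png',np.vstack([a,w]))
for n,c in(('scene',c),('top',t)):
    P=cloud(c);h=cv2.cvtColor(c['image'],cv2.COLOR_RGB2HSV).astype(int)
    m=(abs(h[...,0]-108)<14)&(h[...,1]>90)&(np.hypot(P[...,0]-.511,P[...,1]+.1227)<.08)&(P[...,2]<.065)&(P[...,2]>.035)
    q=P[m];print(n,m.sum(),np.median(q[:,2]),cv2.minAreaRect((q[:,:2]*1000).astype(np.float32)))
E
```

```text
tcp [ 0.5115 -0.1219  0.128 ] yaw 80.53 [-0.2  0.  -1.4] 0.03901256342576493 [ 2.e-04 -1.e-04 -1.e+00]
plate top plane tool [0.0305 0.0001 0.0783] 18626
hole [409 211  17  17 211] [0.0332 0.043  0.0793]
hole [216 212  16  16 203] [ 0.0333 -0.0437  0.0793]
rect tool ((-1.1278038024902344, -0.3475189208984375), (84.263427734375, 104.54251861572266), 0.2084343433380127)
to housing [-0.9 -0.5 -0. ] [ 0.4   0.65 -0.38  1.97  0.41  0.59 -0.42]
brass [220 212  12  13  91] [225.1 218.2] z 0.0336 world [ 0.4701 -0.0839  0.034 ] tool [ 0.0307 -0.0471  0.094 ]
brass [410 212  12  14  92] [415.6 218.9] z 0.0337 world [ 0.5623 -0.0996  0.034 ] tool [0.0304 0.0464 0.094 ]
face z 0.033101761437365235 3911
scene 576 0.04970399347976412 ((512.1868286132812, -121.6518783569336), (85.69712829589844, 104.91838073730469), 80.24494934082031)
top 2 0.04788124008701866 ((471.9168395996094, -77.04707336425781), (3.815298080444336, 0.0), -134.67794799804688)
```

View pics/final.png

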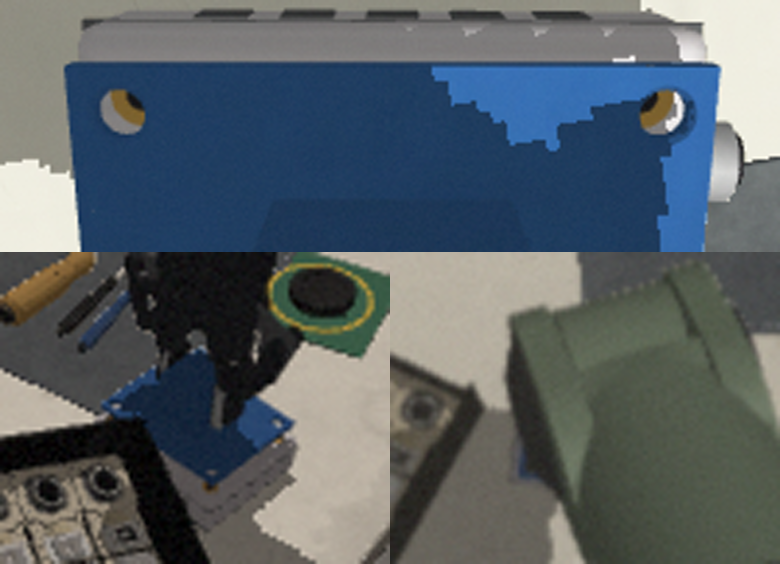

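The final view shows the brass threads symmetric through both front holes, at (122,112) and (662,112) in the crop, with the plate floating clear. The cap is inside the ring. One robust tilt check on the bare plate area, then I'll hand in.

Run:
```python
from h import *
c=dict(np.load('w12.npz'));P=cloud(c);p,R_=tool();T=(P-p)@R_;h=cv2.cvtColor(c['image'],cv2.COLOR_RGB2HSV).astype(int)
m=(abs(h[...,0]-108)<14)&(h[...,1]>90)&(T[...,0]>.024)&(T[...,0]<.041)&(abs(T[...,1])<.05)&(T[...,2]>.07)&(T[...,2]<.088)
q=T[m];print(m.sum(),np.linalg.lstsq(np.c_[q[:,:2],np.ones(len(q))],q[:,2],rcond=None)[0].round(4),np.median(q[:,2]))
s=bot.read_state();print(s['tool_pos'],s['qvel'].round(4),s['grip_width'],s['t'])
bot.sign_off()
```

```text
8053 [0.0265 0.0002 0.0785] 0.07925611760360006
[ 0.51152835 -0.12192639  0.1280353 ] [-0.0006 -0.      0.0012  0.0005 -0.0005  0.0002 -0.0002] 0.039071180268652285 21.85
the job is handed in; nothing more can be done
```

I set the dust cap down in the yellow ring, then gripped the cover plate by its hood and held it over the housing. I handed the job in at about 22 s; no verdict is reported.

- **Cap:** it lies flat and released, about 1 mm from the ring's centre. A last scene picture still showed it inside the ring.
- **Cover alignment:** the measured offset from the threaded holes is under 1 mm. The front threads showed symmetrically through the two front holes. The two rear holes could not be seen.
- **Cover height:** the underside is about 11 to 12 mm above the top face. It was gripped and steady, with no force on the arm beyond the plate's own weight.

**Disagreement:** the wrist depth showed a plate slope of about 0.03 rad, within the 0.07 limit. I think this is depth or calibration bias, because the tool itself is vertical, but I did not settle it. The hole spacing also put the plate 1 to 2 mm lower than the depth reading, still well within the allowed gap.

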